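Fill the cell tray from the sloping charger

ROBOT

A 6-joint arm with a two-finger parallel gripper is mounted at the origin on the work surface. World frame = base frame: x ahead of the robot, y to its left, z up, the work surface at z = 0. Lengths are in m, angles in rad, forces in N, time in s.
With the tool pointing down it reaches from about 0.3 to 0.875 m from the base axis. Payload 6.4 kg.
Tool frame: the origin (TCP) lies midway between the tips of the shut fingers; the grasp point (between the pads) lies 19 mm behind it; z points along the fingers, y is the line along which they close (so a half turn about z gives the same grasp; the last joint's range is limited). The gripper opens to 85 mm and grips with 20 to 120 N. Pads are 22 mm wide; open, the fingers measure 114 mm over their backs; the gripper's body (76 mm by 85 mm) begins 54 mm behind the grasp point. The pads swing forward as they close: fully open they stand 13 mm farther back than shut.
Start: joints at [1.13, 0.181, 1.607, -0, 1.354, -0.206], TCP at [0.134, 0.559, 0.231] pointing down, gripper open.
Joint ranges: [-2.99, 2.99], [-0.89, 2.07], [0.3, 2.58], [-1.14, 4.28], [0, 2.63], [-3.12, 3.12]. Speed limits (rad/s): [2.57, 2.57, 3.01, 3.14, 3.14, 3.14].

INTERFACE

Orientations are given as a 3x3 rotation matrix whose columns are the frame's x, y, z axes.
In Python, from bench import ctrl, vision gives the robot as it stands. Calls block until the motion is done:
- ctrl.move_to(position, orientation): joint-space move of the TCP to a pose.
- ctrl.servo_line(position, frame=None, rate=0.15, stop_force=None): straight line of the TCP; frame=None keeps the orientation; rate is the mean speed in m/s. With stop_force (N) it stops when the force on the tool has changed by that much, and returns True; else False.
- ctrl.move_joints(angles): joint-space move.
- ctrl.let_go() and ctrl.close_gripper(): open the fingers fully, or close them until they stop; the grip force is fixed at half the most.
- ctrl.sleep(seconds).
- ctrl.inverse_kinematics(position, orientation): joint angles nearest the present ones, or None.
- vision.capture(name): name is "side" or "top"; returns the picture (384x512x3 uint8, red, green, blue); there is no depth.
- vision.calibration(name): a dict with "K" (3x3 intrinsics, pixels), "dist_coeffs" ([k1, k2, p1, p2, k3] as OpenCV has them; the pictures are not rectified), "extrinsics" (4x4, takes a point from camera to world coordinates). Camera axes: x right, y up, looking along -z (the intrinsics and any distortion apply to the point x, -y, -z); pixel columns grow to the right and rows downward; lengths in m; the calibration is good to about 2 mm. A picture is of the moment at which its call begins. calibration takes no time and is no camera call.
A pose or a line that the arm cannot do raises ctrl.PlanningError and nothing moves.
- ctrl.sign_off(): hands the job in; it is judged then, once.
Readings, each from a call of its own:
- ctrl.current_time(): time.
- ctrl.current_qpos(): joint angles.
- ctrl.current_joint_velocities(): joint speeds.
- ctrl.current_joint_torque(): joint torques, N m.
- ctrl.current_tcp_pos(): TCP position.
- ctrl.current_eef_rot(): TCP orientation.
- ctrl.current_contact_force(): force on the tool from outside, world axes, zero at the start.
- ctrl.current_moment(): the same for the moment, N m.
- ctrl.current_gripper_width(): opening from 0.0 (shut) to 1.0 (fully open).
- ctrl.current_finger_force(): force on a finger pad.
Only numpy, scipy, OpenCV 4.12 (cv2) and the standard library are available. Lean on these libraries where they do the work, as an engineer would, in place of code of your own. Each camera call takes 0.05 s, during which the arm holds its last target. There are 200 camera calls.

TASK

Take the three fat battery cells out of the sloping charger, one by one, and drop one into each empty pocket of the cell tray, button end up and right down on the pocket's floor, letting go only once the cell's foot is inside its pocket. Leave the slim cell in the charger and the cells already in the tray where they are, and do not disturb the spray can, tape roll or screwdriver.

Things in the scene. Friction and masses are not known exactly. Their poses are not given: they have to be found in the camera images.
- charger: Sloping battery charger, fixed. Black block 60 (up the slope) x 200 (y) x 40 thick, top face 32 degrees off level, facing up and to -x, on a grey housing that rises 60 at the back (+x). Origin on the bench under the block, z up. Four round bays, 36.5 bore, 34 deep, in a row at y = -66, -22, 22, 66; bay axes rise along (-0.530, 0, 0.848); mouth centres at x = -21.2, z = 57.9.
- bay1 (a point): Centre of the mouth of the charger bay at y = -22 mm. Every bay holds a cell that leans 32 degrees with it; a fat one sticks out 36 mm along the axis. Between neighbours in the row only 12 mm is free; up and down the slope beside each cell nothing stands above the face. Axes as the charger's.
- tray: Cell tray, fixed black block 120 (x) x 140 (y) x 36 high. Origin: centre of its underside, z up. Six round pockets, 38 bore, 32 deep (floor 4 above the bench), at x = -32, 32 and y = -44, 0, 44. Three already hold a fat cell, the other three (which vary) are empty. Seated cells stick out 38 above the tray; free gap between cells 32 along x, 12 along y.
- cell_a: Fat battery cell: plain mauve-grey cylinder, diameter 32, length 70 (the last 3 mm is a steel button of diameter 13), about 145 g. Origin: centre of its flat foot; z runs along its axis towards the button end. Starts in one of the four charger bays, which one varies; to be moved to an empty tray pocket.
- cell_b: Fat battery cell: plain mauve-grey cylinder, diameter 32, length 70 (the last 3 mm is a steel button of diameter 13), about 145 g. Origin: centre of its flat foot; z runs along its axis towards the button end. Starts in one of the four charger bays, which one varies; to be moved to an empty tray pocket.
- cell_c: Fat battery cell: plain mauve-grey cylinder, diameter 32, length 70 (the last 3 mm is a steel button of diameter 13), about 145 g. Origin: centre of its flat foot; z runs along its axis towards the button end. Starts in one of the four charger bays, which one varies; to be moved to an empty tray pocket.
- slim_cell: Slim battery cell of the same look, diameter 26, length 66: it stands in one of the four charger bays and must stay there. Origin: centre of its foot, z along its axis to the button end.
- tray_cell0: Fat battery cell: plain mauve-grey cylinder, diameter 32, length 70 (the last 3 mm is a steel button of diameter 13), about 145 g. Origin: centre of its flat foot; z runs along its axis towards the button end. It already stands in a tray pocket and must stay there.
- tray_cell1: Fat battery cell: plain mauve-grey cylinder, diameter 32, length 70 (the last 3 mm is a steel button of diameter 13), about 145 g. Origin: centre of its flat foot; z runs along its axis towards the button end. It already stands in a tray pocket and must stay there.
- tray_cell2: Fat battery cell: plain mauve-grey cylinder, diameter 32, length 70 (the last 3 mm is a steel button of diameter 13), about 145 g. Origin: centre of its flat foot; z runs along its axis towards the button end. It already stands in a tray pocket and must stay there.
- liner0: White paper ring with a steel contact, flat (0.6 mm) on the floor of an empty tray pocket, fixed, does not obstruct. Origin: the centre of that pocket's floor, z up.
- liner1: White paper ring with a steel contact, flat (0.6 mm) on the floor of an empty tray pocket, fixed, does not obstruct. Origin: the centre of that pocket's floor, z up.
- liner2: White paper ring with a steel contact, flat (0.6 mm) on the floor of an empty tray pocket, fixed, does not obstruct. Origin: the centre of that pocket's floor, z up.
- spray_can: Bystander: upright white spray can with a grey band and black cap, diameter 60, height 165, stands loose in the gap between charger and tray. Origin: centre of its foot.
- tape_roll: Bystander: brown roll of tape lying flat, outer diameter 100, hole 72, height 45, loose, near the robot. Origin: centre of its underside.
- screwdriver: Bystander: screwdriver 160 long lying crosswise (about along y) on the far side of the bench, loose, under 35 mm high. Origin: under its middle.
Things that resemble listed ones, but are neither listed nor needed, are in the scene too. Leave any brown or turquoise look-alike of the cell_c alone. Leave any blue look-alike of the cell_a alone.

How it is judged:
At the end, for the whole second after the job is handed in: Each of the three pockets that were empty holds one of the three fat cells, button up: foot within 7 mm of the pocket's centre and less than 4 mm above its floor, axis within 0.2 rad of vertical, at rest; the slim cell and the cells already in the tray are within 20 mm of where they were (((horizontal distance between cell_a and liner0 below 0.007 m and z of cell_a in the frame of liner0 below 0.004 m and angle between cell_a's own z axis and vertical below 0.2 rad) or (horizontal distance between cell_b and liner0 below 0.007 m and z of cell_b in the frame of liner0 below 0.004 m and angle between cell_b's own z axis and vertical below 0.2 rad) or (horizontal distance between cell_c and liner0 below 0.007 m and z of cell_c in the frame of liner0 below 0.004 m and angle between cell_c's own z axis and vertical below 0.2 rad)) and ((horizontal distance between cell_a and liner1 below 0.007 m and z of cell_a in the frame of liner1 below 0.004 m and angle between cell_a's own z axis and vertical below 0.2 rad) or (horizontal distance between cell_b and liner1 below 0.007 m and z of cell_b in the frame of liner1 below 0.004 m and angle between cell_b's own z axis and vertical below 0.2 rad) or (horizontal distance between cell_c and liner1 below 0.007 m and z of cell_c in the frame of liner1 below 0.004 m and angle between cell_c's own z axis and vertical below 0.2 rad)) and ((horizontal distance between cell_a and liner2 below 0.007 m and z of cell_a in the frame of liner2 below 0.004 m and angle between cell_a's own z axis and vertical below 0.2 rad) or (horizontal distance between cell_b and liner2 below 0.007 m and z of cell_b in the frame of liner2 below 0.004 m and angle between cell_b's own z axis and vertical below 0.2 rad) or (horizontal distance between cell_c and liner2 below 0.007 m and z of cell_c in the frame of liner2 below 0.004 m and angle between cell_c's own z axis and vertical below 0.2 rad)) and linear speed of each of cell_a, cell_b, cell_c below 0.02 m/s and distance of each of tray_cell0, tray_cell1, tray_cell2, slim_cell from where it was at the start of the episode below 0.02 m); the robot touches nothing.
It fails at once if a fat cell falls freely from well above a pocket (more than about 40 mm) ((linear speed of cell_a above 0.9 m/s and contact force between cell_a and the fingers below 0.05 N) or (linear speed of cell_b above 0.9 m/s and contact force between cell_b and the fingers below 0.05 N) or (linear speed of cell_c above 0.9 m/s and contact force between cell_c and the fingers below 0.05 N)).
It fails at once if the slim cell, or a cell that was already in the tray, is taken out or shifted by more than 20 mm (distance of any of tray_cell0, tray_cell1, tray_cell2, slim_cell from where it was at the start of the episode above 0.02 m).
It fails at once if the spray can, tape roll or screwdriver is pushed more than 20 mm or the can is tipped (distance of any of spray_can, tape_roll, screwdriver from where it was at the start of the episode above 0.02 m or angle between spray_can's own z axis and vertical above 0.3 rad).
It also fails if it takes over 72 s, if anything falls off the work surface, if the arm or the gripper's body presses on something with over 40 N, if the wrist force passes 120 N, or if a joint passes its speed limit or range.

## Working session

There is one attempt and no reset: what is moved stays moved. The work goes in short steps, each a Python script; the robot and the scene stay as the last script left them, time stands still between calls to the robot, and variables do not carry over. Pictures are saved under pics/ and viewed, at most 10 in all, crops included, and the job is handed in when it is done.

```bash
mkdir -p pics; ls; python3 - <<'E'
from bench import ctrl, vision
import cv2, numpy as np
for n in("top","side"):
    im=vision.capture(n); cv2.imwrite(f"pics/{n}0.png",im[:,:,::-1])
    c=vision.calibration(n); print(n,np.round(c["K"],1).tolist(),np.round(c["dist_coeffs"],4),np.round(c["extrinsics"],4).tolist())
E
```

```text
pics
top [[352.9, 0.0, 252.8], [0.0, 352.9, 194.5], [0.0, 0.0, 1.0]] [0.008 0.    0.    0.    0.   ] [[0.0206, 0.9976, -0.0663, 0.4662], [-0.9998, 0.0207, 0.0012, 0.0047], [0.0026, 0.0662, 0.9978, 0.8092], [0.0, 0.0, 0.0, 1.0]]
side [[454.6, 0.0, 259.5], [0.0, 454.6, 192.3], [0.0, 0.0, 1.0]] [-0.16  0.    0.    0.    0.  ] [[-0.8664, 0.3908, -0.311, 0.1872], [-0.4993, -0.69, 0.524, 0.5832], [-0.0098, 0.6093, 0.7929, 0.9089], [0.0, 0.0, 0.0, 1.0]]
```

View pics/top0.png

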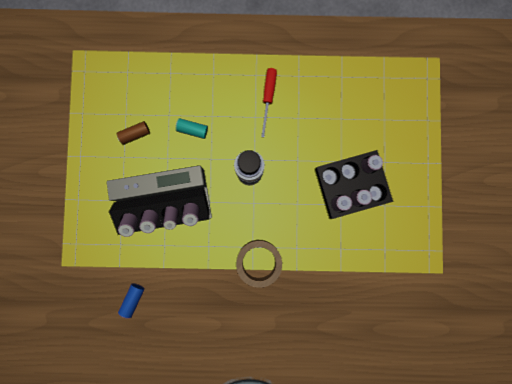

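View pics/side0.png

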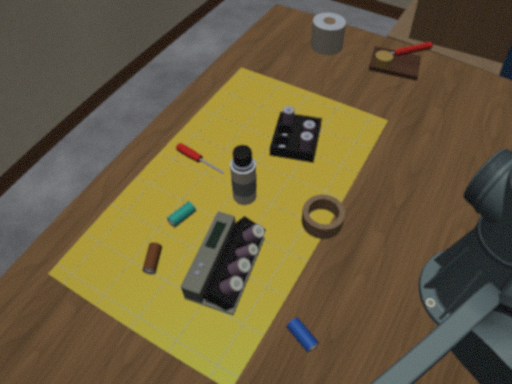

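The top view shows the charger (~160,200) with cells at (126,228), (148,226), (170,224) and (190,218), the tray at (354,185), the can at (249,165), the tape at (259,262) and the screwdriver at (268,100). These could be mistaken for the target:
- Charger cells: the third one (170,224) looks slim.
- Tray cells and white liners: (330,177), (348,171), (375,162), (344,203), (364,197), (376,194).
- Loose look-alikes: brown (133,132), turquoise (192,128), blue (131,300).

I'll check with one close crop.

```bash
python3 - <<'E'
import cv2, numpy as np
t=cv2.imread("pics/top0.png"); s=cv2.imread("pics/side0.png")
f=lambda im,x,y,w,h:cv2.resize(im[y:y+h,x:x+w],(400,300),interpolation=cv2.INTER_CUBIC)
o=np.vstack([np.hstack([f(t,100,155,120,90),f(t,305,145,96,72)]),np.hstack([f(s,170,210,132,99),f(s,260,100,80,60)])])
o=cv2.convertScaleAbs(o,alpha=1.4,beta=15)
cv2.imwrite("pics/crop1.png",o)
E
```

```text
(no output)
```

View pics/crop1.png

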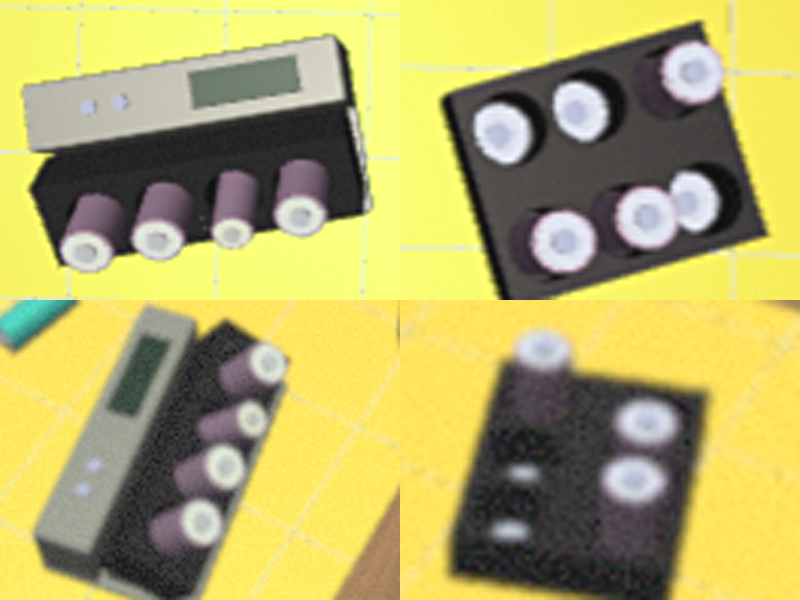

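The crop shows four charger cells. Third from the left (top-view px 170,224) is narrower, so it is the slim one, at bay y=-22. The other three are fat, at y=66, 22 and -66. The empty tray pockets, seen as liners, are at (330,177), (348,171) and (376,194).

```bash
cat > h.py <<'E'
import cv2, numpy as np
from bench import ctrl, vision
def undist(n,px):
    c=vision.calibration(n)
    return cv2.undistortPoints(np.float64(px).reshape(-1,1,2),np.array(c["K"]),np.array(c["dist_coeffs"]))[:,0]
def rays(n,px):
    T=np.array(vision.calibration(n)["extrinsics"]); u=undist(n,px)
    d=np.c_[u[:,0],-u[:,1],-np.ones(len(u))]@T[:3,:3].T
    return T[:3,3],d
def onplane(n,px,z):
    o,d=rays(n,px); return o+d*((z-o[2])/d[:,2])[:,None]
def tri(p1,p2):
    o1,d1=rays("top",p1);o2,d2=rays("side",p2); out=[]
    for a,b in zip(d1,d2):
        s=np.linalg.lstsq(np.c_[a,-b],o2-o1,rcond=None)[0]; P=o1+s[0]*a;Q=o2+s[1]*b
        out.append(np.r_[(P+Q)/2,np.linalg.norm(P-Q)])
    return np.array(out)
def white(im,box,vmin,smax=60):
    x,y,w,h=box; k=6
    sub=cv2.resize(im[y:y+h,x:x+w],None,fx=k,fy=k,interpolation=cv2.INTER_CUBIC)
    hsv=cv2.cvtColor(sub,cv2.COLOR_BGR2HSV)
    m=((hsv[...,2]>vmin)&(hsv[...,1]<smax)).astype(np.uint8)
    cs,_=cv2.findContours(m,cv2.RETR_EXTERNAL,cv2.CHAIN_APPROX_NONE); out=[]
    for c in cs:
        if cv2.contourArea(c)<k*k*12: continue
        (cx,cy),ax,an=cv2.fitEllipse(cv2.convexHull(c))
        out.append([(cx+.5)/k-.5+x,(cy+.5)/k-.5+y,ax[0]/k,ax[1]/k])
    return np.array(out)
E
python3 - <<'E'
from h import *
np.set_printoptions(precision=1,suppress=True)
t=cv2.imread("pics/top0.png"); s=cv2.imread("pics/side0.png")
for v in(110,130): print(v,"top ch\n",white(t,(105,205,105,40),v),"\ntop tray\n",white(t,(310,145,85,75),v),"\nside ch\n",white(s,(215,215,55,85),v),"\nside tray\n",white(s,(265,98,60,65),v))
E
```

```text
110 top ch
 [[125.4 230.1  12.   15.2]
 [146.9 226.6  12.   15.1]
 [169.2 224.5   9.1  11.9]
 [189.6 219.4  12.4  14.8]] 
top tray
 [[343.8 202.5  14.4  15.1]
 [368.6 194.9  16.6  25.1]
 [329.  176.5  12.7  14.7]
 [347.8 171.1  11.9  14.5]
 [375.  161.9  14.2  15. ]] 
side ch
 [[236.  282.9  12.8  14.6]
 [243.7 264.6  12.2  14.3]
 [252.6 248.9   9.1  11.2]
 [258.  230.3  11.2  13.9]] 
side tray
 [[306.3 135.5   8.3  11.6]
 [308.8 124.    8.   11. ]
 [288.2 109.5   7.3  11.1]]
130 top ch
 [[125.3 230.3  11.3  14.2]
 [146.8 226.8  11.5  14.1]
 [169.2 224.7   8.7  11.2]
 [189.5 219.6  11.7  13.4]] 
top tray
 [[343.7 202.5  14.   14.4]
 [368.7 194.9  16.   24.6]
 [329.  176.4  12.2  14.2]
 [347.7 171.1  11.3  14. ]
 [375.2 161.8  13.8  14.5]] 
side ch
 [[236.  282.9  11.4  13.2]
 [243.8 264.5  10.9  12.8]
 [252.6 248.9   7.8   9.8]
 [258.3 230.1  10.4  13. ]] 
side tray
 [[306.3 135.5   7.3  10.7]
 [308.8 123.9   6.8  10.1]
 [288.1 109.1   6.6  10.8]]
```

```bash
python3 - <<'E'
from h import *
np.set_printoptions(precision=4,suppress=True)
tc=[[125.4,230.2],[146.9,226.7],[169.2,224.6],[189.6,219.5]]; sc=[[236,282.9],[243.7,264.6],[252.6,248.9],[258.1,230.2]]
tt=[[343.8,202.5],[363.9,197.1],[375.1,161.9]]; st=[[306.3,135.5],[308.8,124],[288.2,109.4]]
C=tri(tc,sc);T=tri(tt,st); print("charger tops (z~.0859)\n",C,"\ntray tops (z~.071)\n",T)
def fit(L,W):
    L=np.array(L);W=np.array(W); l=L-L.mean(0);w=W-W.mean(0)
    a=np.arctan2((l[:,0]*w[:,1]-l[:,1]*w[:,0]).sum(),(l*w).sum()); R=np.array([[np.cos(a),-np.sin(a)],[np.sin(a),np.cos(a)]])
    o=W.mean(0)-R@L.mean(0); return a,o,(W-(L@R.T+o))*1e3
i=[0,1,3]
Lc=[[-.0387,.066],[-.0387,.022],[-.0387,-.066]]; Lt=[[-.032,.044],[-.032,0],[.032,-.044]]
for nm,A,B in(("top",onplane("top",tc,.0859),onplane("top",tt,.071)),("side",onplane("side",sc,.0859),onplane("side",st,.071)),("tri",C,T)):
    print(nm,"charger",*fit(Lc,A[i,:2]),"tray",*fit(Lt,B[:,:2]))
# liners in the top view (floor z=.0046), partly hidden
print("liners",onplane("top",[[329,176.5],[347.8,171.1]],.0046)[:,:2])
# outlines
t=cv2.imread("pics/top0.png"); 
for nm,(x,y,w,h),z in(("tray",(305,140,100,90),.036),):
    g=cv2.cvtColor(t[y:y+h,x:x+w],cv2.COLOR_BGR2HSV); m=((g[...,0]<18)|(g[...,0]>35)|(g[...,2]<70)|(g[...,1]<90)).astype(np.uint8)
    c=max(cv2.findContours(m,0,1)[0],key=cv2.contourArea); r=cv2.minAreaRect(c); p=cv2.boxPoints(r)+[x,y]
    print(nm,r,onplane("top",p,z)[:,:2],onplane("top",p,0)[:,:2])
# bystanders
print("can cap",onplane("top",[[249,162]],.165),"tape",onplane("top",[[259,262]],.045),"driver",onplane("top",[[271,70],[263,137]],.02))
E
```

```text
charger tops (z~.0859)
 [[0.4362 0.2608 0.0887 0.0001]
 [0.4442 0.2177 0.0884 0.0002]
 [0.4492 0.1739 0.0826 0.0001]
 [0.4604 0.1314 0.0889 0.    ]] 
tray tops (z~.071)
 [[ 0.5019 -0.1861  0.0753  0.0008]
 [ 0.5144 -0.2276  0.0753  0.0002]
 [ 0.5885 -0.2515  0.0748  0.0008]]
top charger 0.18581047241925017 [0.4862 0.204 ] [[ 0.0574  0.0874]
 [-0.1005 -0.0544]
 [ 0.0431 -0.033 ]] tray 0.29495742353222887 [ 0.5457 -0.2198] [[ 0.1074  0.0053]
 [-0.4814  0.0515]
 [ 0.374  -0.0567]]
side charger 0.18498079501743778 [0.4873 0.2019] [[ 0.0138  0.0037]
 [-0.0572  0.19  ]
 [ 0.0435 -0.1937]] tray 0.29681624454700256 [ 0.5466 -0.2227] [[-0.0457 -0.2248]
 [ 0.1661  0.2519]
 [-0.1204 -0.0271]]
tri charger 0.1851818866593098 [0.4863 0.2032] [[ 0.057  -0.172 ]
 [-0.0356 -0.0086]
 [-0.0214  0.1806]] tray 0.29368240257512346 [ 0.5452 -0.2186] [[ 0.0803 -0.2744]
 [-0.0959  0.2809]
 [ 0.0156 -0.0065]]
liners [[ 0.5647 -0.1701]
 [ 0.578  -0.2131]]
tray ((46.24325180053711, 44.45945739746094), (59.84122848510742, 97.65299987792969), 80.53767395019531) [[ 0.5895 -0.0949]
 [ 0.6297 -0.3078]
 [ 0.4994 -0.3285]
 [ 0.4599 -0.118 ]] [[ 0.5952 -0.0996]
 [ 0.6373 -0.3223]
 [ 0.5009 -0.3441]
 [ 0.4596 -0.1237]]
can cap [[0.5688 0.0122 0.165 ]] tape [[ 0.3724 -0.0124  0.045 ]] driver [[ 0.8056 -0.032   0.02  ]
 [ 0.6497 -0.0166  0.02  ]]
```

```bash
cat >> h.py <<'E'
CH=(np.array([.4867,.2031]),.1855); TR=(np.array([.5460,-.2211]),.2955)
def rz(a): return np.array([[np.cos(a),-np.sin(a),0],[np.sin(a),np.cos(a),0],[0,0,1]])
def w(F,p): return np.r_[F[0],0]+rz(F[1])@np.array(p)
AX=rz(CH[1])@[-.530,0,.848]
def pick(by,h,s=1):   # TCP h above the bay's face, on the measured cell axis
    y=s*(rz(CH[1])@[.848,0,.530]); z=-AX; x=np.cross(y,z)
    R=np.linalg.qr(np.c_[x,y,z])[0]; R=R*np.sign((R*np.c_[x,y,z]).sum(0))
    return w(CH,[-.0387,by,.0859])-AX*(.033-h),R
def place(px,py,d,h,s=1):  # d: closing direction in tray frame, h: TCP height
    y=np.r_[d,0]/np.linalg.norm(d); y=s*(rz(TR[1])@y); z=np.array([0,0,-1.])
    return np.r_[w(TR,[px,py,0])[:2],h],np.c_[np.cross(y,z),y,z]
JOBS=[(.066,(.032,0,(64,44))),(.022,(.032,.044,(-64,44))),(-.066,(-.032,-.044,(64,-44)))]
E
python3 - <<'E'
from h import *
np.set_printoptions(precision=2,suppress=True)
for by,pk in JOBS:
    for s in(1,-1):
        print("pick",by,s,pick(by,.004)[0],[ctrl.inverse_kinematics(*pick(by,h,s)) for h in(.004,.08,.25)])
        print("place",pk,s,place(*pk,.04)[0],[ctrl.inverse_kinematics(*place(*pk,h,s)) for h in(.04,.28)])
E
```

```text
pick 0.066 1 [0.45 0.26 0.06] [array([ 0.36,  0.09,  2.25, -0.35,  0.27,  0.48]), array([ 0.38, -0.17,  2.31, -0.23,  0.46,  0.37]), array([ 0.46, -0.68,  2.31, -0.17,  0.98,  0.33])]
place (0.032, 0, (64, 44)) 1 [ 0.58 -0.21  0.04] [array([-0.54,  0.49,  1.62, -0.  ,  1.02, -1.44]), array([-0.54,  0.23,  1.45, -0.  ,  1.46, -1.44])]
pick 0.066 -1 [0.45 0.26 0.06] [array([ 0.36,  0.09,  2.25, -0.35,  0.27, -2.66]), array([ 0.38, -0.17,  2.31, -0.23,  0.46, -2.77]), array([ 0.46, -0.68,  2.31, -0.17,  0.98, -2.81])]
place (0.032, 0, (64, 44)) -1 [ 0.58 -0.21  0.04] [array([-0.54,  0.49,  1.62, -0.  ,  1.02,  1.7 ]), array([-0.54,  0.23,  1.45, -0.  ,  1.46,  1.7 ])]
pick 0.022 1 [0.46 0.22 0.06] [array([ 0.23,  0.04,  2.3 , -0.09,  0.24,  0.13]), array([ 0.23, -0.24,  2.36, -0.06,  0.46,  0.09]), array([ 0.26, -0.8 ,  2.36, -0.04,  1.03,  0.08])]
place (0.032, 0.044, (-64, 44)) 1 [ 0.56 -0.17  0.04] [array([-0.49,  0.45,  1.69, -0.  ,  1.  ,  2.95]), array([-0.49,  0.17,  1.52, -0.  ,  1.45,  2.95])]
pick 0.022 -1 [0.46 0.22 0.06] [array([ 0.23,  0.04,  2.3 , -0.09,  0.24, -3.01]), ar
[... 157 characters left out ...]
rray([-0.49,  0.45,  1.69, -0.  ,  1.  , -0.19]), array([-0.49,  0.17,  1.52, -0.  ,  1.45, -0.19])]
pick -0.066 1 [0.48 0.13 0.06] [array([-0.05, -0.01,  2.35,  0.46,  0.28, -0.64]), array([-0.08, -0.33,  2.42,  0.29,  0.52, -0.48]), None]
place (-0.032, -0.044, (64, -44)) 1 [ 0.53 -0.27  0.04] [array([-0.68,  0.46,  1.68, -0.  ,  1.01, -0.37]), array([-0.68,  0.19,  1.5 , -0.  ,  1.45, -0.37])]
pick -0.066 -1 [0.48 0.13 0.06] [array([-0.05, -0.01,  2.35,  0.46,  0.28,  2.5 ]), array([-0.08, -0.33,  2.42,  0.29,  0.52,  2.66]), None]
place (-0.032, -0.044, (64, -44)) -1 [ 0.53 -0.27  0.04] [array([-0.68,  0.46,  1.68, -0.  ,  1.01,  2.77]), array([-0.68,  0.19,  1.5 , -0.  ,  1.45,  2.77])]
```

```bash
cat >> h.py <<'E'
SG=[1,-1,1]
def grab(i):
    by=JOBS[i][0]
    ctrl.move_to(*pick(by,.075)); p,R=pick(by,.004)
    hit=ctrl.servo_line(p,rate=.08,stop_force=12)
    print("grasp hit",hit,"tcp err mm",np.round((ctrl.current_tcp_pos()-p)*1e3,1))
    ctrl.close_gripper(); print("width",ctrl.current_gripper_width(),"f",ctrl.current_finger_force())
    ctrl.servo_line(pick(by,.060)[0],rate=.1); p=pick(by,.060)[0]
    U=rz(CH[1])@np.diag([1,1,1.]); y=U[:,0]; z=np.array([0,0,-1.])
    ctrl.servo_line(p+[0.02,0,.15],frame=np.c_[np.cross(y,z),y,z],rate=.12)
    print("lifted width",ctrl.current_gripper_width(),"F",np.round(ctrl.current_contact_force(),1),"t",ctrl.current_time())
def over(i,h=.095):
    pk=JOBS[i][1]
    ctrl.move_to(*place(*pk,.27,SG[i])); ctrl.servo_line(place(*pk,h)[0],rate=.18)
def insert(i,dx=0,dy=0):
    pk=JOBS[i][1]; p=place(*pk,.036)[0]+[dx,dy,0]
    hit=ctrl.servo_line(p,rate=.05,stop_force=10); q=ctrl.current_tcp_pos()
    print("insert hit",hit,"tcp",np.round(q,4),"F",np.round(ctrl.current_contact_force(),1),"t",ctrl.current_time()); return q[2]
E
python3 - <<'E'
from h import *
grab(0); over(0)
for n in("top","side"): cv2.imwrite(f"pics/{n}1.png",vision.capture(n)[:,:,::-1])
t=cv2.imread("pics/top1.png"); s=cv2.imread("pics/side1.png")
f=lambda im,x,y,w,h:cv2.resize(im[y:y+h,x:x+w],(400,300),interpolation=cv2.INTER_CUBIC)
cv2.imwrite("pics/crop2.png",cv2.convertScaleAbs(np.hstack([f(t,290,130,120,90),f(s,240,60,120,90)]),alpha=1.4,beta=15)); print(ctrl.current_time())
E
```

```text
grasp hit False tcp err mm [0.  0.1 0.2]
width 0.35817328011786115 f 58.511584997177124
lifted width 0.3553322297514873 F [-0.  -0.1 -1. ] t 5.3667
8.375
```

View pics/crop2.png

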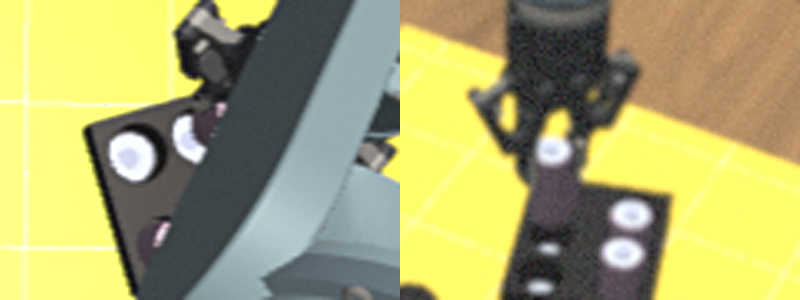

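The first cell is held (fingers stopped at about the cell's diameter, and the force shows about 1 N of extra weight). In the side view it hangs over the tray at crop (555,180), with the pocket liners visible at (548,248) and (540,287). I'll insert it now.

```bash
python3 - <<'E'
from h import *
print(ctrl.current_gripper_width(), insert(0))
E
```

```text
insert hit True tcp [ 0.5762 -0.2117  0.0432] F [-0.2 -0.4  6. ] t 9.325
0.3600049406570125 0.04318176802352272
```

It stopped at TCP z=0.043, and the floor was predicted at about 0.042, so the cell is seated. Next: release, back off, take the second cell, and insert it only if the depth agrees.

```bash
cat >> h.py <<'E'
def release(i):
    ctrl.let_go(); pk=JOBS[i][1]; ctrl.servo_line(ctrl.current_tcp_pos()*[1,1,0]+[0,0,.27],rate=.2)
E
python3 - <<'E'
from h import *
release(0); grab(1)
for n in("top","side"): cv2.imwrite(f"pics/{n}2.png",vision.capture(n)[:,:,::-1])
if ctrl.current_gripper_width()>.2:
    over(1); z=insert(1)
    if z<.048: release(1)
t=cv2.imread("pics/top2.png"); f=lambda im,x,y,w,h:cv2.resize(im[y:y+h,x:x+w],(400,300),interpolation=cv2.INTER_CUBIC)
cv2.imwrite("pics/crop3.png",cv2.convertScaleAbs(np.hstack([f(t,305,145,96,72),f(t,100,155,120,90)]),alpha=1.4,beta=15)); print(ctrl.current_time())
E
```

```text
grasp hit False tcp err mm [ 0.1 -0.   0.2]
width 0.35739869577117755 f 58.446725606918335
lifted width 0.35933920800434427 F [ 0.4  0.7 -1.4] t 16.65
insert hit True tcp [ 0.5633 -0.1695  0.0432] F [-0.9  0.7  5.6] t 20.3083
22.1833
```

View pics/crop3.png

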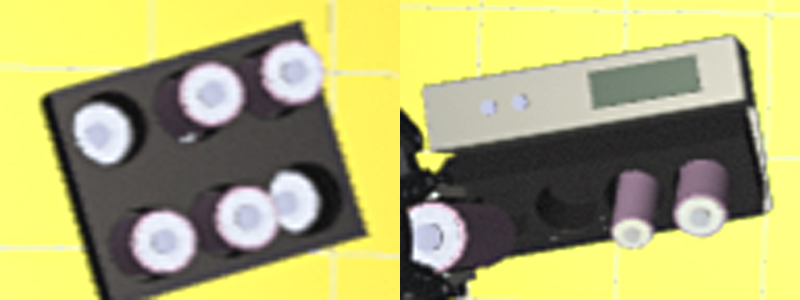

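The picture, taken mid-carry, shows the first cell seated in its pocket (crop 212,95), the second cell held (430,238), and the slim and last fat cells still in the charger (632,232 and 700,212). The second cell is now inserted at the same depth and released. On to the third.

```bash
python3 - <<'E'
from h import *
grab(2)
if ctrl.current_gripper_width()>.2:
    over(2); z=insert(2)
    if z<.048:
        release(2); ctrl.move_joints([1.13,.181,1.607,0,1.354,-.206])
ctrl.sleep(.3)
for n in("top","side"): cv2.imwrite(f"pics/{n}3.png",vision.capture(n)[:,:,::-1])
t=cv2.imread("pics/top3.png"); s=cv2.imread("pics/side3.png"); f=lambda im,x,y,w,h:cv2.resize(im[y:y+h,x:x+w],(400,300),interpolation=cv2.INTER_CUBIC)
cv2.imwrite("pics/crop4.png",np.vstack([np.hstack([cv2.convertScaleAbs(f(t,305,145,96,72),alpha=1.4,beta=15),f(s,260,100,80,60)]),np.hstack([f(t,0,0,512,384),f(s,0,0,512,384)])])); print(ctrl.current_time())
T=white(t,(310,145,85,75),110); P=onplane("top",T[:,:2],.071)[:,:2]
L=(P-TR[0])@rz(TR[1])[:2,:2]; print(np.round(L*1e3,1))
E
```

```text
grasp hit False tcp err mm [ 0.2 -0.1  0.3]
width 0.3584474484447776 f 58.30894410610199
lifted width 0.3584553433199285 F [ 0.1 -0.6 -2.5] t 27.225
insert hit True tcp [ 0.5278 -0.2722  0.0432] F [-1.1 -0.2  5.3] t 30.8
36.2917
[[-31.8  45.4]
 [-31.6   1.3]
 [-32.3 -42.2]
 [ 31.6  45.7]
 [ 33.2   0.7]
 [ 32.5 -42.8]]
```

View pics/crop4.png

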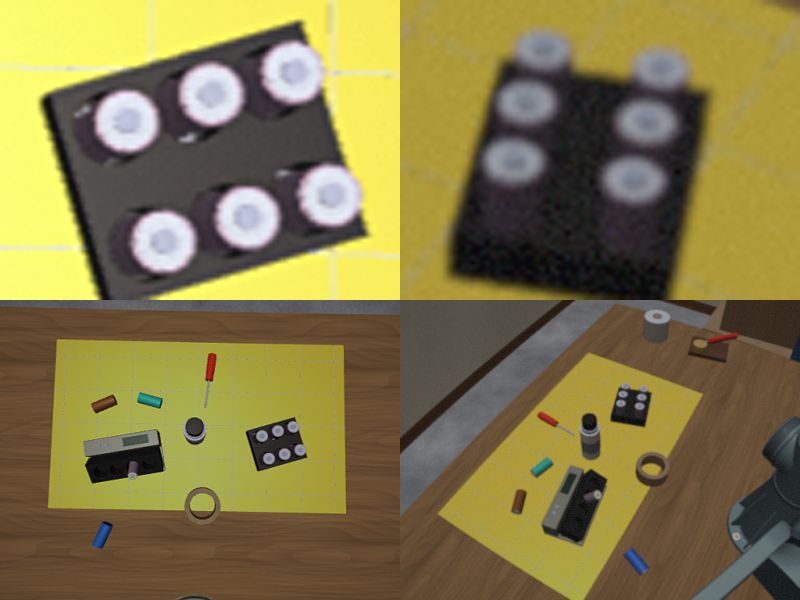

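All six pockets now hold upright cells of equal height, within about 2 mm of their centres. The slim cell is still in the charger (top-view crop 133,468) and the can, tape roll and screwdriver have not moved. Handing in.

```bash
python3 -c "
from bench import ctrl
print(ctrl.sign_off())"
```

```text
the job is handed in; nothing more can be done
None
```

The job is handed in at about 36 s: all three fat cells are seated button-up in the tray's empty pockets, and in the last pictures the slim cell, the original tray cells and the bystanders are where they started; the sign-off call returned no verdict.

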